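# Draw a spice tin from the dispenser and hold it level over the plate

## Task

Get one spice tin out of the dispenser: pull its knob all the way out to the stop so that the bottom tin drops, then push the knob fully home so that the tin slides out on the ledge. Pick that tin up, keeping it upright, carry it over the middle of the steel plate and finish while still holding it there in the gripper, still and level, at least 15 cm above the platform. Leave the other two tins in the dispenser and do not shift the plate, bowls or anything else.

Things in the scene. Friction and masses are not known exactly. Their poses are not given: they have to be found in the camera images.
- dispenser: Steel tin dispenser fixed to the platform; origin at the underside centre of its magazine. Base 84 mm (x), y from -140 to +78 mm, 25 mm high. On it an open-topped magazine of slotted sheet walls, 70 (x) by 72 mm (y), top at 121 mm, holds three stacked tins. A slide under the stack runs along y: knob at the +y end, ledge for the drawn tin at the -y end.
- slide (a joint): Slide: 0 = fully home, 0.100 m = fully out (dispenser +y) at its stop. Click stops (up to about 12 N to pass) at 0 to 14 mm and 84 to 98 mm; 2 to 5 N of friction between; stays where left. The stack rests on it; fully out, the bottom tin drops 20 mm to the base; pushing home shoves that tin out on the ledge, the others stay in.
- knob (a point): Centre of the slide's round wooden knob (moves with it): 32 mm diameter, 28 mm long, axis horizontal along the dispenser's y, on a 10 mm rod; 37 mm above the platform and, when home, 110 mm from the dispenser's origin along +y. Nothing but the platform is beside or under it; grip it across its diameter from above.
- ledge (a point): Point on the ledge's top (25 mm high), 91 mm from the dispenser's origin along -y: about where the drawn tin's underside centre comes to rest (or up to 10 mm farther out). No walls beside the ledge, only a 7 mm high lip at its end, 136 mm from the origin.
- bottom_tin: Lowest of the three alike flat round aluminium tins: 60 mm diameter, 22 mm high, about 60 to 110 g, closed; origin at the underside centre, z up. It starts in the magazine on the slide (underside at 45 mm) and lies at 25 mm height when pushed out on the ledge.
- middle_tin: Second tin of the stack, alike; it and the top one stay in the magazine.
- top_tin: Top tin of the stack, alike.
- plate: Round shallow steel plate, 180 mm diameter, 16 mm high, loose on the platform; origin at the underside centre. It and the two bowls stand in one of three places each: left, middle, right of the near side.
- bowl_a: Blue plastic bowl, 150 mm diameter, 55 mm high; origin at the underside centre. Leave it alone.
- bowl_b: The other blue plastic bowl, alike. Leave it alone.
- tumbler: Steel tumbler, 72 mm diameter, 100 mm high; origin at the underside centre. Leave it alone.
- katori: Small steel cup, 84 mm diameter, 40 mm high; origin at the underside centre. Leave it alone.
- canister: Aluminium canister with a flip-top lid, 93 mm diameter, 145 mm high; origin at the underside centre. Leave it alone.
- ladle: Wooden ladle, 260 mm long, lying flat behind the dispenser. Leave it alone.
Things that resemble listed ones, but are neither listed nor needed, are in the scene too. Of the things shaped like the plate, the steel one is meant.

How it is judged (in metres and radians):
On the way, in this order (a step that is already met when the one before it is completed fails the run):
1. the knob is pulled out to its stop and the bottom tin has dropped to the base (value of joint slide above 0.096 m and z of bottom_tin in the frame of dispenser below 0.03 m), for 0.1 s.
2. the knob is fully home and the tin lies flat on the ledge (value of joint slide below 0.005 m and y of bottom_tin in the frame of dispenser below -0.085 m and z of bottom_tin in the frame of dispenser below 0.035 m and angle between bottom_tin's own z axis and vertical below 0.1 rad), for 0.2 s.
3. the gripper holds the tin level, at least 14 cm above the platform (height (world z) of bottom_tin above 0.14 m and angle between bottom_tin's own z axis and vertical below 0.12 rad and contact force between bottom_tin and the fingers above 1 N), for 0.3 s.
At the end, for the whole second after the job is handed in: the tin is in the gripper, its underside over 14 cm above the platform, its axis within 6 cm of the plate's centre, tilted less than 7 degrees, still (under 3 cm/s and 0.2 rad/s); the slide within 5 mm of home; the other two tins in the magazine (all of step 3 and horizontal distance between bottom_tin and plate below 0.06 m and linear speed of bottom_tin below 0.03 m/s and angular speed of bottom_tin below 0.2 rad/s and value of joint slide below 0.005 m and horizontal distance between each of middle_tin, top_tin and dispenser below 0.025 m); the arm keeps its last pose, push and grip.
It fails at once if another tin leaves the magazine (not (horizontal distance between middle_tin and dispenser below 0.025 m) or not (horizontal distance between top_tin and dispenser below 0.025 m)).
It fails at once if the tin is tipped over 20 degrees while carried (height (world z) of bottom_tin above 0.07 m and angle between bottom_tin's own z axis and vertical above 0.35 rad).
It fails at once if the plate is shifted by over 2 cm (distance of plate from where it was at the start of the episode above 0.02 m).
It fails at once if a bystander is shifted by over 3 cm (distance of any of bowl_a, bowl_b, tumbler, katori, canister, ladle from where it was at the start of the episode above 0.03 m).
It also fails if it takes over 64 s, if anything falls off the work surface, if the arm or the gripper's body presses on something with over 40 N, if the wrist force passes 120 N, or if a joint passes its speed limit or range.

## Robot

A 6-joint arm with a two-finger parallel gripper is mounted at the origin on the work surface. World frame = base frame: x ahead of the robot, y to its left, z up, the work surface at z = 0. Lengths are in m, angles in degrees, forces in N, time in s.
With the tool pointing down it reaches from about 0.25 to 0.725 m from the base axis. Payload 9.7 kg.
Tool frame: the origin (TCP) lies at the very end of the fingers, on their centre line; the grasp point (between the pads) lies 19 mm behind it; y points along the fingers, x is the direction in which the jaws open and shut, and the axes are right-handed (so a half turn about y gives the same grasp; the last joint's range is limited). The gripper opens to 85 mm and grips with 20 to 120 N. Pads are 22 mm wide; open, the fingers measure 114 mm over their backs; the gripper's body (76 mm by 85 mm) begins 54 mm behind the grasp point. The pads swing forward as they close: fully open they stand 13 mm farther back than shut.
Start: joints at [76.203, 4.979, 10.078, 95.1, 0, 90], TCP at [0.131, 0.534, 0.231] pointing down, gripper open.
Joint ranges: [-179.16, 179.16], [-48.56, 103.87], [-65.8, 70.77], [-126.05, 130.52], [-82.76, 87.17], [-180, 180]. Speed limits (degrees/s): [127.2, 127.2, 147.25, 180, 180, 180].

## Interface

Orientations are given as [roll, pitch, yaw] about the fixed x, y, z axes, in that order (R = Rz(yaw) Ry(pitch) Rx(roll)).
In Python, from workcell import bot gives the robot as it stands.
- The arm moves only by the shell command python3 -m jog 'ROWS' [FORCE]. ROWS is JSON, a list of rows, each a list of 7 numbers: the closure, from 0 (fully open) to 1 (shut), then the shift along the world's x, y, z in units of 25 mm (1.0 is 25 mm), then the turn, a rotation vector about the world's x, y, z in units of 5 degrees (1.0 is 5 degrees). A call has 1 to 5 rows; each row is the pose to reach, as a shift and turn from the pose commanded when the call began; what a row does not reach only later rows make up. A row lasts 1/10 s, in which the tool goes at most 50 mm and 8.59 degrees, less where a joint would pass 70% of its speed; a pose out of reach is approached as far as the arm can. A call with a gripper value outside its range is refused whole. The fingers move at their own pace and stop on an object; FORCE is the grip in N (left out, the last holds). Time passes only in rows, so rows that repeat a pose let the fingers close. It gives the time, the measured TCP pose, the force and the opening at its end, in the units of the state.
- bot.get_obs(): the state, without advancing time (a new reading comes with each control period).
- bot.camera(name): name is "scene" or "side" or "wrist"; returns (picture, depth): 384x512x3 uint8, red, green, blue; 384x512 float32, m along the optical axis (not along the pixel's ray), 0 where there is no reading.
- bot.camera_model(name): a dict with "fx", "fy", "cx", "cy" (pixels), "rvec" (rotation vector, rad) and "tvec" (3), from world to camera coordinates, as OpenCV has them; the wrist camera has in their place "tool_from_camera" (4x4, takes a point from camera to tool coordinates, whose origin is the TCP and whose axes are the tool frame's). Camera axes: x right, y down, z forward; pixel columns grow to the right and rows downward; lengths in m; the calibration is good to about 2 mm. The wrist camera is an equidistant fisheye: a pixel r from the principal point sees the ray r / f radians off the axis. A picture is of the moment at which its call begins: read the wrist's pose just before it. camera_model takes no time and is no camera call.
- bot.job_done(): hands the job in, once; it reports no verdict.
Trained networks look in the newest picture that a camera, given by its name, has taken for a name from the list of things; names that differ only in an ending like _2 or _b are one class to them, and where a whole thing is asked for, a point or a joint stands for the part that bears it (a point fixed in the world has none). Each returns a list of dicts, best first, with "conf" (0 to 1); they miss things now and then, are a little off and sometimes report something else, mostly with a low value. They report only what shows in the picture. A call takes as long as a camera call. They do not tell look-alikes from the thing itself.
- bot.regions_of(camera, label): "pixels" (384x512 bool, what is visible of it) and "point" ([row, column] in pixels, amid what is visible of it).
The state is a dict: "time": time; "q": joint angles; "qd": joint speeds; "joint_efforts": joint torques, N m; "ee_pos": TCP position; "tcp_rot": TCP orientation; "wrist_force": force on the tool from outside, world axes, zero at the start; "torque": the same for the moment, N m; "opening": finger opening in m.
Only numpy, scipy, OpenCV 4.12 (cv2) and the standard library are available. Lean on these libraries where they do the work, as an engineer would, in place of code of your own. Each camera call takes 0.05 s, during which the arm holds its last target. There are 200 camera calls.

## Working session

There is one attempt and no reset: what is moved stays moved. The work goes in short steps, Python scripts to look and compute and a shell command to move; the robot and the scene stay as the last step left them, time stands still between calls to the robot, and variables do not carry over. Pictures are saved under pics/ and viewed, about 8 in all and at most 12, crops included, and the job is handed in when it is done.

```bash
ls; mkdir -p pics; cat > h.py <<'E'
import numpy as np, cv2
from workcell import bot
def world(name, pix, dep):
    """pix Nx2 (row,col) -> world points using depth (scene/side)"""
    m=bot.camera_model(name); R=cv2.Rodrigues(np.array(m["rvec"],float))[0]; t=np.array(m["tvec"],float).ravel()
    pix=np.asarray(pix); d=dep[pix[:,0],pix[:,1]]; k=d>0; pix=pix[k]; d=d[k]
    c=np.c_[(pix[:,1]-m["cx"])/m["fx"]*d,(pix[:,0]-m["cy"])/m["fy"]*d,d]
    return (c-t)@R, pix
E
cat > a.py <<'E'
from h import *
for n in ("scene","side"):
    p,d=bot.camera(n); cv2.imwrite(f"pics/{n}0.png",p[:,:,::-1]); np.save(f"{n}0.npy",d)
    for l in ("dispenser","knob","ledge","plate","bowl_a","tumbler","katori","canister","ladle","top_tin"):
        for r in bot.regions_of(n,l)[:4]:
            w,_=world(n,np.argwhere(r["pixels"]),d)
            if len(w): print(n,l,round(r["conf"],2),np.round(r["point"]),len(w),np.median(w,0).round(3),np.percentile(w,2,axis=0).round(3),np.percentile(w,98,axis=0).round(3))
o=bot.get_obs();print(o["time"],o["ee_pos"],o["tcp_rot"],o["opening"])
E
python3 a.py
```

```text
pics
scene dispenser 0.79 [224. 241.] 1841 [ 0.627 -0.089  0.029] [ 0.556 -0.197  0.004] [0.65  0.045 0.12 ]
scene knob 0.73 [222. 237.] 200 [ 0.617 -0.099  0.045] [ 0.575 -0.12   0.028] [0.63  0.054 0.055]
scene knob 0.42 [223. 239.] 1960 [ 0.627 -0.085  0.028] [ 0.556 -0.197  0.   ] [0.65  0.047 0.12 ]
scene ledge 0.79 [220. 238.] 1838 [ 0.627 -0.088  0.03 ] [ 0.556 -0.195  0.005] [0.649 0.044 0.12 ]
scene plate 0.95 [174. 357.] 1274 [0.424 0.36  0.009] [0.349 0.277 0.002] [0.507 0.436 0.019]
scene plate 0.85 [140. 337.] 910 [0.204 0.335 0.009] [0.133 0.254 0.001] [0.288 0.411 0.018]
scene plate 0.79 [167. 210.] 1238 [ 0.307 -0.165  0.009] [ 0.231 -0.243  0.   ] [ 0.394 -0.082  0.019]
scene bowl_a 0.88 [182. 266.] 1089 [0.408 0.031 0.028] [ 0.365 -0.039  0.002] [0.505 0.093 0.057]
scene bowl_a 0.77 [188. 149.] 1162 [ 0.393 -0.379  0.028] [ 0.351 -0.441  0.002] [ 0.491 -0.308  0.057]
scene bowl_a 0.52 [224. 248.] 182 [ 0.616 -0.072  0.046] [ 0.576 -0.12   0.029] [0.631 0.058 0.055]
scene tumbler 0.87 [222. 136.] 747 [ 0.609 -0.403  0.068] [ 0.559 -0.436  0.004] [ 0.628 -0.371  0.101
[... 1508 characters left out ...]
r 0.3 [194. 237.] 1252 [0.432 0.051 0.025] [ 0.367 -0.045  0.001] [0.499 0.094 0.055]
side katori 0.85 [126. 282.] 348 [0.62  0.419 0.02 ] [ 0.581  0.36  -0.002] [0.662 0.499 0.041]
side canister 0.72 [265. 360.] 1845 [ 0.74  -0.318  0.137] [ 0.706 -0.339  0.008] [ 0.792 -0.256  0.147]
side ladle 0.84 [202. 345.] 326 [ 0.788 -0.007  0.014] [ 0.772 -0.107 -0.001] [0.809 0.149 0.021]
side top_tin 0.58 [198. 291.] 201 [ 0.6   -0.065  0.111] [ 0.573 -0.084  0.106] [ 0.626 -0.038  0.114]
side top_tin 0.33 [228. 294.] 1455 [ 0.591 -0.123  0.027] [ 0.55  -0.204  0.006] [ 0.63  -0.026  0.118]
1.1 [0.13114907 0.53411601 0.23127327] [-9.00015217e+01  2.45261703e-03  7.62031609e+01] 0.08498784807272128
```

```bash
python3 - <<'E'
import cv2
a=cv2.imread("pics/scene0.png");cv2.imwrite("pics/scene0b.png",cv2.resize(a[90:330,80:450],(800,519),interpolation=cv2.INTER_CUBIC))
E
```

```text
(no output)
```

View pics/scene0b.png

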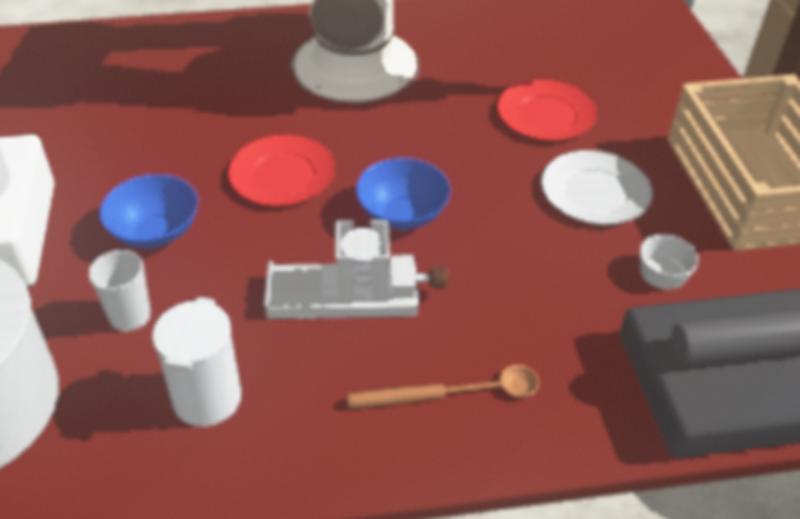

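View pics/side0.png

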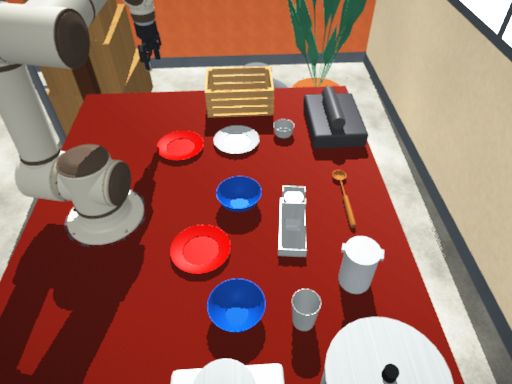

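The steel plate is the white/grey one at scene pixel (174, 357). The plate look-alikes are both red, at (140, 337) and (167, 210). The dispenser is at scene (224, 241), with the dark knob at about (218, 283). No other dispenser shows. Next I fit its pose and make the close crop.

```bash
python3 - <<'E'
from h import *
P=[];
for n in ("scene","side"):
    d=np.load(n+"0.npy"); im=cv2.imread(f"pics/{n}0.png"); g=np.argwhere(d>0)
    w,px=world(n,g,d)
    k=(abs(w[:,0]-.6)<.08)&(w[:,1]>-.24)&(w[:,1]<.02)&(w[:,2]>.012)&(w[:,2]<.036)
    P.append(w[k]); c,s,a=cv2.minAreaRect(w[k][:,:2].astype(np.float32)); print(n,k.sum(),np.round(c,3),np.round(s,3),a)
    # knob
    hsv=im[px[:,0],px[:,1]].astype(int)
    kk=(abs(w[:,0]-.6)<.04)&(w[:,1]>.02)&(w[:,1]<.09)&(w[:,2]>.015)
    br=kk&(hsv.max(1)<140); 
    print("knob",kk.sum(),np.median(w[kk],0).round(3),w[kk].min(0).round(3),w[kk].max(0).round(3), np.round(np.median(px[kk],0)))
    # top rim
    t=(abs(w[:,0]-.6)<.08)&(abs(w[:,1]+.06)<.08)&(w[:,2]>.116)&(w[:,2]<.13)
    print("rim",t.sum(),w[t].min(0).round(3),w[t].max(0).round(3))
P=np.vstack(P);c,s,a=cv2.minAreaRect(P[:,:2].astype(np.float32));print(c,s,a)
im=cv2.imread("pics/scene0.png")[185:255,190:310]; im2=cv2.imread("pics/scene0.png")[145:205,310:410]
cv2.imwrite("pics/crop1.png",np.vstack([cv2.resize(im,(600,350)),cv2.resize(im2,(600,240))[:240]]))
E
```

```text
scene 915 [ 0.6   -0.092] [0.218 0.09 ] 82.46708679199219
knob 97 [0.62  0.044 0.047] [0.573 0.02  0.025] [0.633 0.06  0.059] [218. 281.]
rim 94 [ 0.564 -0.098  0.116] [ 0.643 -0.024  0.127]
side 866 [ 0.596 -0.096] [0.219 0.083] 84.56549835205078
knob 24 [0.615 0.051 0.05 ] [0.6   0.042 0.042] [0.628 0.062 0.056] [185. 292.]
rim 102 [ 0.563 -0.101  0.116] [ 0.637 -0.021  0.125]
(0.5996017456054688, -0.09484592825174332) (0.22324423491954803, 0.09061351418495178) 83.72737884521484
```

View pics/crop1.png

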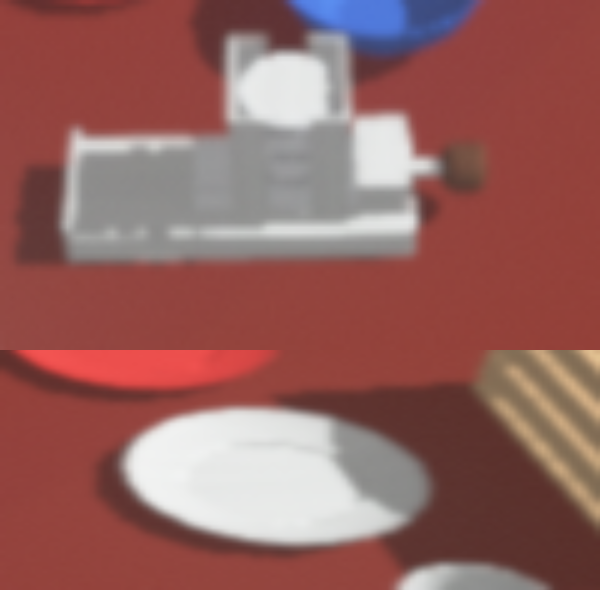

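```bash
python3 -m jog '[[0,1.5,-2,0,0,0,-1.7],[0,3,-4,0,0,0,-3.4],[0,4.5,-6,0,0,0,-5.1],[0,6,-8,0,0,0,-6.8],[0,7.5,-9.5,0,0,0,-8.5]]' 40
```

```text
time: 1.6
ee_pos: [0.2846, 0.3347, 0.2315]
tcp_rot: [-90.0, -0.0, 33.4]
wrist_force: [1.8, 0.7, 0.2]
opening: 0.0856
```

The crop shows the dispenser with its brown knob at the +y end and the pale steel plate below. The base rectangle fit gives a yaw of about -6.3°, and the knob lies in line with that.

```bash
python3 -m jog '[[0,2.0,-1.8,0,0,0,-1.6],[0,4.5,-4,0,0,0,-3.2],[0,7,-6.3,0,0,0,-4.8],[0,10,-9,0,0,0,-6.4],[0,13.1,-11.5,0,0,0,-7.94]]' && python3 -m jog '[[0,0,0,-0.5,0,0,0],[0,0,0,-0.5,0,0,0]]' && cat > wr.py <<'E'
from h import *
from scipy.spatial.transform import Rotation as Ro
def wrist(fn=None):
    o=bot.get_obs(); T=np.eye(4); T[:3,:3]=Ro.from_euler("xyz",o["tcp_rot"],degrees=True).as_matrix(); T[:3,3]=o["ee_pos"]
    p,d=bot.camera("wrist"); m=bot.camera_model("wrist"); M=T@np.array(m["tool_from_camera"])
    if fn: cv2.imwrite(fn,p[:,:,::-1])
    v,u=np.mgrid[:384,:512]; a=(u-m["cx"])/m["fx"]; b=(v-m["cy"])/m["fy"]; r=np.hypot(a,b)+1e-9; k=np.tan(np.minimum(r,1.5))/r
    c=np.stack([a*k*d,b*k*d,d],-1); W=c@M[:3,:3].T+M[:3,3]; W[(d<=0)|(r>1.4)]=np.nan
    return p,d,W,M,m
def proj(P,M,m):
    c=(np.atleast_2d(P)-M[:3,3])@M[:3,:3]; rr=np.hypot(c[:,0],c[:,1]); th=np.arctan2(rr,c[:,2])
    return np.c_[m["cx"]+m["fx"]*th*c[:,0]/rr, m["cy"]+m["fy"]*th*c[:,1]/rr]
E
python3 - <<'E'
from wr import *
p,d,W,M,m=wrist("pics/w1.png")
o=bot.get_obs();print(o["q"],o["ee_pos"],o["tcp_rot"],M[:3,3],M[:3,2])
for l in("knob","dispenser","top_tin"):
    for r in bot.regions_of("wrist",l)[:3]:
        w=W[r["pixels"]];w=w[~np.isnan(w[:,0])]
        print(l,round(r["conf"],2),r["point"],len(w),np.median(w,0).round(3),np.percentile(w,[3,97],axis=0).round(3).tolist())
w=W.reshape(-1,3);w=w[~np.isnan(w[:,0])]
for lo,hi in((.015,.032),):
    k=(abs(w[:,0]-.6)<.08)&(w[:,1]>-.24)&(w[:,1]<.024)&(w[:,2]>lo)&(w[:,2]<hi)
    print(k.sum(),cv2.minAreaRect(w[k][:,:2].astype(np.float32)))
E
```

```text
time: 2.1
ee_pos: [0.4719, 0.1683, 0.2316]
tcp_rot: [-90.0, -0.0, -6.3]
wrist_force: [0.6, 1.3, 0.3]
opening: 0.0856
time: 2.3
ee_pos: [0.4707, 0.1691, 0.2171]
tcp_rot: [-90.1, 0.2, -6.1]
wrist_force: [-0.4, 0.6, 0.3]
opening: 0.0853
[ 1.98580787e+01 -2.03166920e+00  1.44553558e+00  9.35842447e+01
  1.45648691e-02  1.15854541e+02] [0.47020625 0.1699003  0.21803618] [-90.0335719    0.10267724  -5.99650554] [0.47887866 0.25193759 0.35936325] [-0.03554486 -0.32250565 -0.94589993]
knob 0.88 [247.6, 368.2] 549 [0.61  0.056 0.047] [[0.598, 0.032, 0.028], [0.626, 0.064, 0.053]]
dispenser 0.9 [283.0, 383.4] 2096 [ 0.604 -0.031  0.037] [[0.552, -0.133, 0.005], [0.647, 0.063, 0.12]]
731 ((0.5734295845031738, -0.05242843180894852), (0.19418491423130035, 0.07051614671945572), 55.3495979309082)
```

View pics/w1.png

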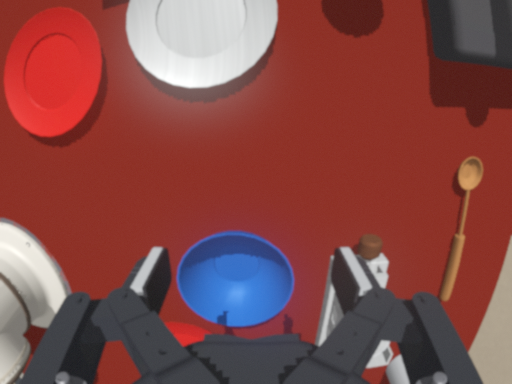

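The wrist picture shows the bowl at (275, 235), the brown knob at (col 370, row 245), the steel plate at the top left-centre and the red plate left of it. Next I hover behind the knob.

```bash
python3 -m jog '[[0,1.4,-1.2,0,0,0,0],[0,2.8,-2.4,-0.5,0,0,0],[0,4.2,-3.6,-1,0,0,0],[0,5.6,-4.7,-1.5,0,0,0],[0,5.7,-4.8,-1.8,0,0,0]]' && python3 -m jog '[[0,0,0,0,0,0,0],[0,0,0,0,0,0,0]]'; python3 - <<'E'
from wr import *
p,d,W,M,m=wrist("pics/w2.png")
o=bot.get_obs();print(o["ee_pos"],o["tcp_rot"])
for l in("knob","top_tin"):
    for r in bot.regions_of("wrist",l)[:3]:
        w=W[r["pixels"]];w=w[~np.isnan(w[:,0])]
        print(l,round(r["conf"],2),r["point"],len(w),np.median(w,0).round(3),np.percentile(w,[3,97],axis=0).round(3).tolist())
# dispenser edges: top of base
w=W.reshape(-1,3);k=(abs(w[:,0]-.6)<.08)&(w[:,1]>-.24)&(w[:,1]<.08)&(w[:,2]>.012)&(w[:,2]<.14); 
pts=w[k]; k2=(pts[:,2]<.03)&(pts[:,1]<.025)
print(k2.sum(),cv2.minAreaRect(pts[k2][:,:2].astype(np.float32)))
E
```

```text
time: 3.0
ee_pos: [0.6153, 0.0485, 0.1717]
tcp_rot: [-90.0, 0.1, -6.0]
wrist_force: [-0.4, -0.2, -0.1]
opening: 0.0857
time: 3.2
ee_pos: [0.6126, 0.0515, 0.1747]
tcp_rot: [-90.0, -0.0, -5.9]
wrist_force: [0.1, 0.0, 0.3]
opening: 0.0857
[0.61263973 0.05156131 0.17516751] [-8.99753150e+01 -7.62238913e-02 -5.88909588e+00]
knob 0.63 [186.2, 250.2] 1128 [0.612 0.05  0.048] [[0.6, 0.015, 0.032], [0.627, 0.063, 0.053]]
top_tin 0.56 [315.7, 251.7] 2105 [ 0.601 -0.057  0.111] [[0.575, -0.082, 0.108], [0.628, -0.038, 0.112]]
top_tin 0.45 [246.4, 253.2] 8875 [ 0.608 -0.018  0.054] [[0.568, -0.069, 0.014], [0.643, 0.059, 0.121]]
1601 ((0.6024795174598694, -0.04865197092294693), (0.13297253847122192, 0.08448174595832825), 83.6596908569336)
```

View pics/w2.png

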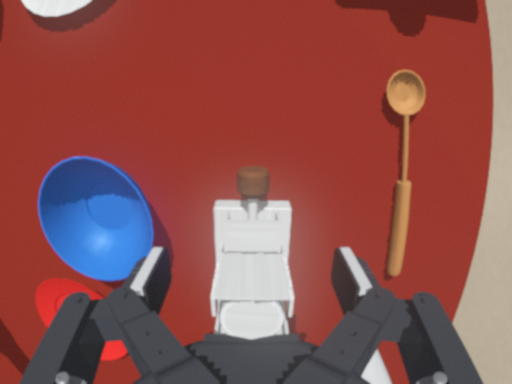

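The view is centred: knob at (col 253, row 182), tin stack at (252, 316), and the yaw fit is -6.3°. Knob centre is about (0.613, 0.048). Going down.

```bash
python3 -m jog '[[0,0,-0.1,-1.5,0,0,0],[0,0,-0.15,-3,0,0,0],[0,0,-0.15,-4.5,0,0,0],[0,0,-0.15,-5.8,0,0,0],[0,0,-0.15,-6.3,0,0,0]]' 40 && python3 -m jog '[[0,0,0,0,0,0,0],[0.5,0,0,0,0,0,0],[1,0,0,0,0,0,0],[1,0,0,0,0,0,0],[1,0,0,0,0,0,0]]' && python3 -m jog '[[1,0,0,0,0,0,0],[1,0,0,0,0,0,0],[1,0,0,0,0,0,0],[1,0,0,0,0,0,0],[1,0,0,0,0,0,0]]'
```

```text
time: 3.85
ee_pos: [0.6112, 0.047, 0.0138]
tcp_rot: [-90.0, 0.2, -5.9]
wrist_force: [-0.4, 0.2, 0.2]
opening: 0.0856
time: 4.35
ee_pos: [0.6141, 0.0465, 0.0175]
tcp_rot: [-90.0, -0.1, -6.0]
wrist_force: [2.3, 0.2, 5.7]
opening: 0.0307
time: 4.85
ee_pos: [0.6142, 0.0465, 0.0176]
tcp_rot: [-90.0, -0.1, -6.0]
wrist_force: [-0.5, -0.1, 6.9]
opening: 0.0307
```

```bash
python3 -m jog '[[1,0,0,0,0,0,0],[1,0.05,0.4,0,0,0,0],[1,0.09,0.8,0,0,0,0],[1,0.13,1.2,0,0,0,0],[1,0.18,1.6,0,0,0,0]]' 60 && python3 -m jog '[[1,0.05,0.5,0,0,0,0],[1,0.11,1,0,0,0,0],[1,0.16,1.5,0,0,0,0],[1,0.22,2,0,0,0,0],[1,0.26,2.35,0,0,0,0]]' && python3 -m jog '[[1,0,0,0,0,0,0],[1,0,0,0,0,0,0],[1,0.01,0.05,0,0,0,0]]'
```

```text
time: 5.35
ee_pos: [0.6187, 0.0857, 0.0177]
tcp_rot: [-90.1, -0.2, -6.1]
wrist_force: [1.2, -5.1, 7.7]
opening: 0.0299
time: 5.85
ee_pos: [0.6256, 0.1452, 0.0177]
tcp_rot: [-90.0, -0.2, -6.0]
wrist_force: [3.0, -2.6, 4.8]
opening: 0.0301
time: 6.15
ee_pos: [0.6257, 0.146, 0.0177]
tcp_rot: [-90.0, -0.2, -6.0]
wrist_force: [2.5, -7.4, 6.0]
opening: 0.03
```

```bash
python3 -m jog '[[1,0.01,0.06,0,0,0,0],[1,0.01,0.1,0,0,0,0],[1,0.02,0.14,0,0,0,0],[1,0.02,0.14,0,0,0,0]]'; python3 - <<'E'
from wr import *
p,d,W,M,m=wrist("pics/w3.png")
ts,ds=bot.camera("side"); cv2.imwrite("pics/s3.png",ts[:,:,::-1])
a=cv2.resize(ts[170:270,250:340,::-1],(540,600)); cv2.imwrite("pics/s3b.png",a)
for l in("knob","top_tin"):
    for r in bot.regions_of("wrist",l)[:2]:
        w=W[r["pixels"]];w=w[~np.isnan(w[:,0])]
        if len(w): print(l,round(r["conf"],2),np.round(r["point"]),len(w),np.median(w,0).round(3),np.percentile(w,[3,97],axis=0).round(3).tolist())
for r in bot.regions_of("side","top_tin")[:2]:
    w,_=world("side",np.argwhere(r["pixels"]),ds);print("side tin",r["conf"],len(w),np.median(w,0).round(3))
E
```

```text
time: 6.55
ee_pos: [0.6257, 0.1461, 0.0174]
tcp_rot: [-90.4, -0.1, -6.2]
wrist_force: [-0.0, -19.5, 8.4]
opening: 0.0301
knob 0.85 [272. 251.] 4481 [0.624 0.155 0.047] [[0.612, 0.108, 0.03], [0.639, 0.163, 0.053]]
```

View pics/w3.png

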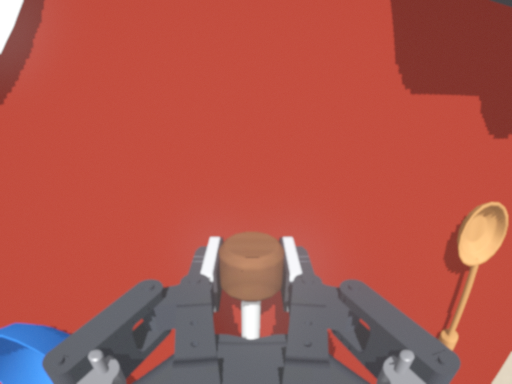

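The knob (row 265, col 250) is between the pads, drawn out by 100 mm (end face 0.063 to 0.163), with 19.5 N at the stop. I check the stack height, then push home.

```bash
python3 - <<'E'
from h import *
for n in("side","scene"):
    p,d=bot.camera(n); w,_=world(n,np.argwhere(d>0),d)
    k=np.hypot(w[:,0]-.601,w[:,1]+.0625)<.02
    print(n,k.sum(),np.percentile(w[k][:,2],[5,25,50,75,95]).round(3))
E
python3 -m jog '[[1,-0.02,-0.3,0,0,0,0],[1,-0.07,-0.8,0,0,0,0],[1,-0.12,-1.3,0,0,0,0],[1,-0.18,-1.8,0,0,0,0],[1,-0.23,-2.3,0,0,0,0]]' && python3 -m jog '[[1,-0.05,-0.45,0,0,0,0],[1,-0.10,-0.9,0,0,0,0],[1,-0.15,-1.35,0,0,0,0],[1,-0.2,-1.7,0,0,0,0],[1,-0.2,-1.75,0,0,0,0]]'
```

```text
side 63 [0.088 0.09  0.091 0.092 0.093]
scene 125 [-0.753 -0.746  0.091  0.093  0.095]
time: 7.4
ee_pos: [0.6197, 0.0934, 0.0177]
tcp_rot: [-89.8, -0.1, -5.9]
wrist_force: [-1.3, 8.2, 6.6]
opening: 0.0299
time: 7.9
ee_pos: [0.6145, 0.0482, 0.0176]
tcp_rot: [-90.0, -0.1, -6.0]
wrist_force: [-2.4, 1.5, 8.1]
opening: 0.0301
```

```bash
python3 -m jog '[[1,0,-0.06,0,0,0,0],[1,-0.01,-0.12,0,0,0,0],[1,-0.02,-0.2,0,0,0,0],[1,-0.02,-0.2,0,0,0,0]]'; python3 - <<'E'
from h import *
for n in("side","scene"):
    p,d=bot.camera(n); w,px=world(n,np.argwhere(d>0),d)
    k=np.hypot(w[:,0]-.601,w[:,1]+.0625)<.02; k&=w[:,2]>0
    print(n,np.median(w[k][:,2]).round(3))
    t=(abs(w[:,0]-.59)<.05)&(w[:,1]<-.1)&(w[:,1]>-.2)&(w[:,2]>.042)&(w[:,2]<.052)
    if t.sum()>5: print(t.sum(),cv2.minEnclosingCircle(w[t][:,:2].astype(np.float32)),np.median(w[t],0).round(3),w[t].min(0).round(3),w[t].max(0).round(3))
    if n=="side": cv2.imwrite("pics/s4.png",cv2.resize(p[160:280,240:350,::-1],(550,600)))
E
```

```text
time: 8.3
ee_pos: [0.6143, 0.0464, 0.0177]
tcp_rot: [-89.7, -0.1, -5.9]
wrist_force: [-1.9, 14.3, 7.9]
opening: 0.0302
side 0.089
348 ((0.6004252433776855, -0.13998952507972717), 0.04729941859841347) [ 0.591 -0.147  0.046] [ 0.559 -0.185  0.042] [ 0.63  -0.1    0.052]
scene 0.09
303 ((0.6015722751617432, -0.1354684978723526), 0.0479050874710083) [ 0.597 -0.143  0.047] [ 0.564 -0.179  0.042] [ 0.635 -0.1    0.052]
```

View pics/s4.png

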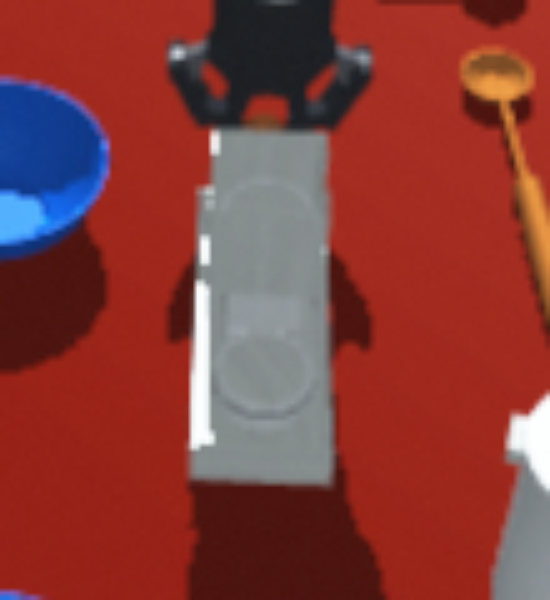

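The tin is on the ledge, at about (265, 375) in the crop, and the knob is home with 14 N against the stop. Releasing and moving over.

```bash
python3 -m jog '[[1,0,0.12,0,0,0,0],[0.5,0,0.12,0,0,0,0],[0,0,0.12,0,0,0,0],[0,0,0.12,0,0,0,0],[0,0,0.12,0,0,0,0]]' && python3 -m jog '[[0,0,0,1,0,0,0],[0,0,0,2.5,0,0,0],[0,0,0,4,0,0,0],[0,0,0,5.5,0,0,0],[0,0,0,6.3,0,0,0]]' && python3 -m jog '[[0,-0.2,-2,0,0,0,0],[0,-0.45,-4,0,0,0,0],[0,-0.7,-6,0,0,0,0],[0,-0.95,-8,0,0,0,0],[0,-0.95,-8,0,0,0,0]]' && python3 -m jog '[[0,0,0,0,0,0,0],[0,0,0,0,0,0,0]]'; python3 - <<'E'
from wr import *
p,d,W,M,m=wrist("pics/w5.png")
o=bot.get_obs();print(o["ee_pos"],o["tcp_rot"])
for l in("bottom_tin","knob"):
    for r in bot.regions_of("wrist",l)[:4]:
        w=W[r["pixels"]];w=w[~np.isnan(w[:,0])]
        if len(w): print(l,round(r["conf"],2),np.round(r["point"]),len(w),np.median(w,0).round(3),np.percentile(w,[3,97],axis=0).round(3).tolist())
E
```

```text
time: 8.9
ee_pos: [0.6135, 0.0465, 0.016]
tcp_rot: [-90.0, 0.0, -6.0]
wrist_force: [1.2, -0.2, 0.1]
opening: 0.0832
time: 9.4
ee_pos: [0.6144, 0.0466, 0.1774]
tcp_rot: [-90.0, -0.2, -6.0]
wrist_force: [0.0, 0.0, 0.3]
opening: 0.0855
time: 9.9
ee_pos: [0.5887, -0.1586, 0.1735]
tcp_rot: [-90.1, 0.0, -6.3]
wrist_force: [-0.6, -0.0, -0.5]
opening: 0.0855
time: 10.1
ee_pos: [0.59, -0.1528, 0.1737]
tcp_rot: [-90.0, 0.0, -6.0]
wrist_force: [0.6, 0.7, -0.3]
opening: 0.0853
[ 0.59009869 -0.15231922  0.17370644] [-8.99859547e+01  1.02990588e-02 -5.93611554e+00]
bottom_tin 0.79 [178. 251.] 3117 [ 0.59  -0.149  0.047] [[0.564, -0.176, 0.04], [0.616, -0.123, 0.048]]
bottom_tin 0.66 [140. 255.] 808 [ 0.596 -0.112  0.045] [[0.574, -0.12, 0.042], [0.624, 0.017, 0.046]]
knob 0.71 [138. 252.] 858 [ 0.597 -0.112  0.045] [[0.574, -0.121, 0.04], [0.623, 0.017, 0.046]]
```

View pics/w5.png

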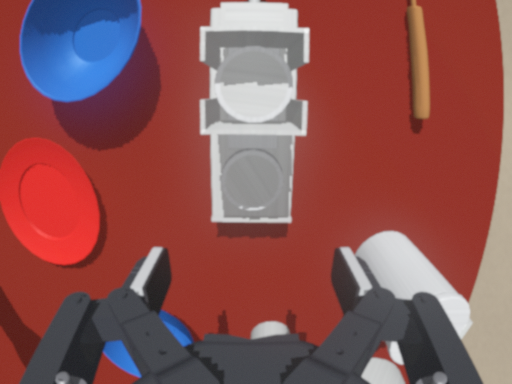

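The tin is on the ledge at (col 251, row 178), with the two others in the magazine at (255, 85). I measure the fingertips in depth to set the grasp height.

```bash
python3 - <<'E'
from wr import *
p,d,W,M,m=wrist()
o=bot.get_obs();T=Ro.from_euler("xyz",o["tcp_rot"],degrees=True).as_matrix()
L=(W-o["ee_pos"])@T
for u in(155,160,164,340,345,350):
    for v in(248,256,266,280,300): print(u,v,d[v,u].round(3),L[v,u].round(3))
w=W.reshape(-1,3)
k=(np.hypot(w[:,0]-.59,w[:,1]+.151)<.04)&(w[:,2]>.043)&(w[:,1]<-.122)
print(k.sum(),w[k].min(0),w[k].max(0))
E
```

```text
155 248 0.141 [-0.049 -0.018  0.011]
155 256 0.133 [-0.046 -0.026  0.011]
155 266 0.126 [-0.044 -0.034  0.011]
155 280 0.124 [-0.043 -0.038  0.006]
155 300 0.121 [-0.043 -0.043 -0.001]
160 248 0.14 [-0.046 -0.018  0.011]
160 256 0.135 [-0.044 -0.024  0.01 ]
160 266 0.133 [-0.044 -0.027  0.007]
160 280 0.131 [-0.043 -0.032  0.002]
160 300 0.129 [-0.043 -0.037 -0.007]
164 248 0.142 [-0.044 -0.017  0.01 ]
164 256 0.141 [-0.044 -0.019  0.007]
164 266 0.138 [-0.043 -0.023  0.004]
164 280 0.137 [-0.044 -0.026 -0.002]
164 300 0.387 [-0.123  0.175 -0.187]
340 248 0.142 [ 0.044 -0.017  0.01 ]
340 256 0.136 [ 0.042 -0.024  0.01 ]
340 266 0.135 [ 0.042 -0.026  0.006]
340 280 0.134 [ 0.042 -0.03  -0.   ]
340 300 0.132 [ 0.042 -0.035 -0.009]
345 248 0.141 [ 0.046 -0.018  0.011]
345 256 0.134 [ 0.044 -0.025  0.011]
345 266 0.128 [ 0.042 -0.033  0.01 ]
345 280 0.126 [ 0.042 -0.036  0.005]
345 300 0.124 [ 0.042 -0.041 -0.004]
350 248 0.36 [ 0.126  0.175 -0.101]
350 256 0.133 [ 0.046 -0.027  0.012]
350 266 0.125 [ 0.043 -0.035  0.011]
350 280 0.12 [ 0.042 -0.041  0.008]
350 300 0.116 [ 0.041 -0.047  0.002]
15186 [ 0.55012748 -0.18101798  0.04344287] [ 0.62993358 -0.12200495  0.27513795]
```

```bash
python3 -m jog '[[0,0,0.05,-1.5,0,0,0],[0,0,0.05,-3,0,0,0],[0,0,0.05,-4.3,0,0,0],[0,0,0.05,-5.2,0,0,0],[0,0,0.05,-5.5,0,0,0]]' 40 && python3 -m jog '[[0,0,0,-0.2,0,0,0],[0,0,0,-0.4,0,0,0],[0,0,0,-0.5,0,0,0],[0,0,0,-0.5,0,0,0]]'
```

```text
time: 10.8
ee_pos: [0.5886, -0.1509, 0.0335]
tcp_rot: [-90.0, 0.2, -5.9]
wrist_force: [-1.4, 0.2, 0.4]
opening: 0.0855
time: 11.2
ee_pos: [0.5903, -0.1521, 0.0244]
tcp_rot: [-90.0, -0.0, -6.0]
wrist_force: [0.3, 0.0, 0.3]
opening: 0.0854
```

```bash
python3 -m jog '[[0.3,0,0.03,0,0,0,0],[0.5,0,0.03,0,0,0,0],[0.7,0,0.03,0,0,0,0],[1,0,0.03,0,0,0,0],[1,0,0.03,0,0,0,0]]' 40 && python3 -m jog '[[1,0,0,0,0,0,0],[1,0,0,0,0,0,0],[1,0,0,0,0,0,0],[1,0,0,0.1,0,0,0],[1,0,0,0.2,0,0,0]]'; python3 - <<'E'
from wr import *
p,d,W,M,m=wrist()
o=bot.get_obs();print(o["ee_pos"],o["wrist_force"],o["opening"])
s,ds=bot.camera("side")
cv2.imwrite("pics/g6.png",np.hstack([p,cv2.resize(s[160:280,240:340],(288,384))])[:,:,::-1])
E
```

```text
time: 11.7
ee_pos: [0.5904, -0.1514, 0.0248]
tcp_rot: [-90.0, -0.1, -6.0]
wrist_force: [-1.4, 0.1, 6.0]
opening: 0.0588
time: 12.2
ee_pos: [0.5897, -0.1513, 0.0287]
tcp_rot: [-90.0, 0.0, -6.0]
wrist_force: [-0.4, 0.3, -0.7]
opening: 0.0587
[ 0.58997003 -0.15136208  0.02915438] [-0.43286002  0.20325171 -1.07775226] 0.058417700861364795
```

View pics/g6.png

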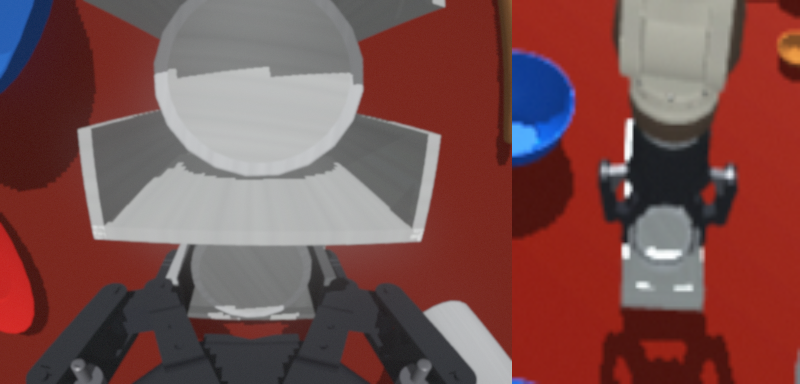

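The jaws hold the tin across its diameter, level (wrist view (250, 285), opening 59 mm). Lifting.

```bash
python3 -m jog '[[1,0,0,0.2,0,0,0],[1,0,0,0.6,0,0,0],[1,0,0,1.2,0,0,0],[1,0,0,1.9,0,0,0],[1,0,0,2.6,0,0,0]]' 50 && python3 -m jog '[[1,0,0,0.8,0,0,0],[1,0,0,1.7,0,0,0],[1,0,0,2.6,0,0,0],[1,0,0,3.4,0,0,0],[1,0,0,4,0,0,0]]' && python3 -m jog '[[1,0,0,0.3,0,0,0],[1,0,0,0.4,0,0,0],[1,0,0,0.4,0,0,0],[1,0,0,0.4,0,0,0]]'; python3 - <<'E'
from h import *
d=np.load("side0.npy");w,_=world("side",np.argwhere(d>0),d)
for n in("scene","side"):
    p,d=bot.camera(n)
    for r in bot.regions_of(n,"plate")[:4]:
        w,px=world(n,np.argwhere(r["pixels"]),d); w2=w[np.hypot(w[:,0]-.427,w[:,1]-.358)<.12]
        if len(w2)>300: print(n,r["conf"],cv2.minEnclosingCircle(w2[:,:2].astype(np.float32)))
    w,_=world(n,np.argwhere(d>0),d); k=(np.hypot(w[:,0]-.601,w[:,1]+.0625)<.02)&(w[:,2]>0)
    print("stack top",np.median(w[k][:,2]))
E
```

```text
time: 12.8
ee_pos: [0.5901, -0.1514, 0.0958]
tcp_rot: [-90.0, -0.1, -6.0]
wrist_force: [0.5, -0.1, -1.6]
opening: 0.0586
time: 13.3
ee_pos: [0.5902, -0.1514, 0.1969]
tcp_rot: [-90.0, -0.2, -6.0]
wrist_force: [0.1, -0.6, -0.8]
opening: 0.0584
time: 13.7
ee_pos: [0.5897, -0.1513, 0.203]
tcp_rot: [-90.0, 0.1, -6.0]
wrist_force: [0.3, 0.3, -1.7]
opening: 0.058
scene 0.89 ((0.43010684847831726, 0.35610663890838623), 0.09259548783302307)
stack top 0.09045371662938785
side 0.7 ((0.4354226291179657, 0.3633163869380951), 0.10078666359186172)
stack top nan
  return _methods._mean(a, axis=axis, dtype=dtype,
  ret = ret.dtype.type(ret / rcount)
```

```bash
python3 -m jog '[[1,-0.1,0.3,0,0,0,0],[1,-0.25,0.9,0,0,0,0],[1,-0.55,1.8,0,0,0,0],[1,-0.9,2.8,0,0,0,0],[1,-1.2,3.8,0,0,0,0]]' && python3 -m jog '[[1,-0.3,1,0,0,0,0],[1,-0.65,2,0,0,0,0],[1,-0.95,3,0,0,0,0],[1,-1.3,4,0,0,0,0],[1,-1.6,5,0,0,0,0]]' && python3 -m jog '[[1,-0.3,1,0,0,0,0],[1,-0.65,2,0,0,0,0],[1,-0.95,3,0,0,0,0],[1,-1.3,4,0,0,0,0],[1,-1.6,5,0,0,0,0]]' && python3 -m jog '[[1,-0.3,1,0,0,0,0],[1,-0.65,2,0,0,0,0],[1,-0.95,3,0,0,0,0],[1,-1.3,4,0,0,0,0],[1,-1.6,5,0,0,0,0]]' && python3 -m jog '[[1,-0.2,0.7,0,0,0,0],[1,-0.35,1.2,0,0,0,0],[1,-0.45,1.5,0,0,0,0],[1,-0.45,1.5,0,0,0,0],[1,-0.45,1.5,0,0,0,0]]'
```

```text
time: 14.4
ee_pos: [0.5591, -0.0545, 0.2039]
tcp_rot: [-90.0, -0.0, -6.0]
wrist_force: [-0.1, -0.8, -0.3]
opening: 0.058
time: 14.9
ee_pos: [0.5188, 0.0706, 0.204]
tcp_rot: [-90.0, -0.0, -6.0]
wrist_force: [0.8, 0.1, -0.3]
opening: 0.0582
time: 15.4
ee_pos: [0.4785, 0.1954, 0.204]
tcp_rot: [-90.0, -0.0, -6.0]
wrist_force: [0.4, 0.3, -0.5]
opening: 0.0582
time: 15.9
ee_pos: [0.4384, 0.3202, 0.204]
tcp_rot: [-90.0, -0.0, -6.0]
wrist_force: [0.6, 0.6, -0.6]
opening: 0.0583
time: 16.4
ee_pos: [0.4287, 0.3558, 0.2038]
tcp_rot: [-90.0, -0.0, -6.0]
wrist_force: [-0.0, 0.1, -2.0]
opening: 0.0584
```

```bash
python3 -m jog '[[1,0,0,0,0,0,0],[1,0,0,0,0,0,0],[1,0,0,0,0,0,0]]'; python3 - <<'E'
from wr import *
p,d,W,M,m=wrist(); s,ds=bot.camera("side"); c,dc=bot.camera("scene")
for n,dd in(("side",ds),("scene",dc)):
    w,_=world(n,np.argwhere(dd>0),dd)
    k=(np.hypot(w[:,0]-.601,w[:,1]+.0625)<.02)&(w[:,2]>0); print(n,"stack",np.median(w[k][:,2]))
    k=(abs(w[:,0]-.615)<.04)&(w[:,1]>.03)&(w[:,1]<.2)&(w[:,2]>.03)&(w[:,2]<.06); print("knob max y",w[k][:,1].max())
    k=(np.hypot(w[:,0]-.428,w[:,1]-.357)<.13)&(w[:,2]>.005)&(w[:,2]<.025)&(w[:,1]>.25); print("plate",cv2.minEnclosingCircle(w[k][:,:2].astype(np.float32)))
for r in bot.regions_of("wrist","bottom_tin")[:2]:
    w=W[r["pixels"]];w=w[~np.isnan(w[:,0])];print(r["conf"],len(w),np.median(w,0).round(3),np.percentile(w,[3,97],axis=0).round(3).tolist())
    w=w[w[:,2]>.2]; A=np.linalg.lstsq(np.c_[w[:,:2],np.ones(len(w))],w[:,2],rcond=None)[0];print("slope",A[:2])
cv2.imwrite("pics/e7.png",np.hstack([cv2.resize(p,(400,300)),cv2.resize(s[60:270,130:410],(400,300))])[:,:,::-1])
o=bot.get_obs();print(o["time"],o["ee_pos"],o["opening"],np.abs(o["qd"]).max())
E
```

```text
time: 16.7
ee_pos: [0.4289, 0.3557, 0.2039]
tcp_rot: [-90.0, -0.0, -6.0]
wrist_force: [-0.3, 1.0, -0.7]
opening: 0.058
side stack 0.08860259659130357
knob max y 0.06000067430353531
plate ((0.4134456515312195, 0.36910730600357056), 0.12066064774990082)
scene stack 0.09022753309940039
knob max y 0.06227297054679662
plate ((0.4242469072341919, 0.36230504512786865), 0.12629562616348267)
0.79 11057 [0.429 0.363 0.226] [[0.403, 0.331, 0.209], [0.454, 0.385, 0.227]]
slope [-0.01381814 -0.11267789]
16.9 [0.42876923 0.35603239 0.20381941] 0.05799130091048089 0.27047042800745275
```

View pics/e7.png

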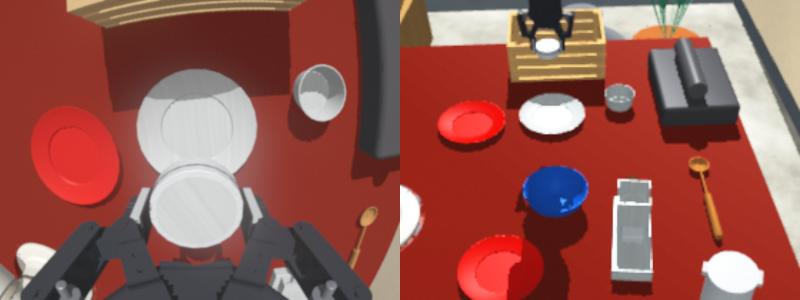

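The tin is held over the steel plate (wrist view (197, 207), plate at (195, 120)). The slope fit included the tin's side wall, so I check the tilt on the top face only.

```bash
python3 - <<'E'
from wr import *
p,d,W,M,m=wrist(); o=bot.get_obs()
w=W.reshape(-1,3); w=w[~np.isnan(w[:,0])]
for R in(.015,.02,.025):
    t=w[(np.hypot(w[:,0]-.4285,w[:,1]-.356)<R)&(w[:,2]>.19)&(w[:,2]<.25)]
    A=np.linalg.lstsq(np.c_[t[:,:2],np.ones(len(t))],t[:,2],rcond=None)[0];print(R,len(t),A[:2].round(3),np.median(t[:,2]))
P=w[(w[:,2]>.004)&(w[:,2]<.022)&(np.hypot(w[:,0]-.428,w[:,1]-.357)<.1)]
print("plate pts",len(P),P.min(0),P.max(0))
E
```

```text
0.015 2427 [-0.  0.] 0.2260838365176576
0.02 4308 [0. 0.] 0.22608624326052806
0.025 6699 [-0.     0.001] 0.22609651291516694
plate pts 11594 [0.33944659 0.28019506 0.00400029] [0.5183593  0.44497646 0.01773391]
```

```bash
python3 -m jog '[[1,0,0,0,0,0,0],[1,0,0,0,0,0,0],[1,0,0,0,0,0,0]]'; python3 -c "
from workcell import bot
bot.job_done(); o=bot.get_obs(); print(o['time'],o['ee_pos'],o['opening'])"
```

```text
time: 17.25
ee_pos: [0.4287, 0.3562, 0.2038]
tcp_rot: [-90.0, 0.0, -6.0]
wrist_force: [0.4, -0.4, -1.4]
opening: 0.058
the job is handed in; nothing more can be done
the job is handed in; nothing more can be done
```

I pulled the knob out 100 mm to its stop (19.5 N there) and the stack dropped 20 mm. I then pushed it home (14 N at the stop), which slid the tin out onto the ledge. The arm picked the tin up across its diameter and held it over the steel plate; I handed the job in at about 17 s of the 64 s.

**Last checks:**
- **Tin:** the top face was level (slope at or below 0.001), with the underside at about 0.204 m and an opening of 58 mm. It sat within about 2 mm of the plate centre measured by the wrist camera, (0.429, 0.355).
- **Dispenser:** the knob's end face was at y ≈ 0.060–0.062, against 0.063 when home at the start. The remaining stack's top was at about 0.089–0.090 m, as expected for two tins.
- **Plate and bystanders:** none looked shifted in the last pictures. I did not re-measure the bystanders.

**Checks that disagreed:**
- A first tilt fit gave a slope of -0.11 because it included the tin's side wall; the fit on the top face alone showed it level.
- The last plate-circle fits from the scene and side cameras came out too large (0.12–0.126 m radius, against 0.09 m), so they took in points off the plate. I relied on the earlier scene fit and the wrist view instead.

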